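# Centre a lens under the probe and hold the shutter open

## Task

On the lens checking bench, slide the lens carrier flat along the table (without lifting it) until the white dot on its lens lies straight under the tip of the brass probe, and let go of it. Then pull the spring-loaded shutter slide of the white light house out until its green pointer stands level with the red marker, and keep holding it there for the reading: finish while still holding it at the mark, do not let it spring back. Leave the screwdriver, bottle, lens blank and cup where they are.

Things in the scene. Friction and masses are not known exactly. Their poses are not given: they have to be found in the camera images.
- probe_tip (a point): point of the fixed brass probe that hangs straight down from the stand's arm, 26 mm above the table. Probe 7 mm thick; from 85 mm up it sits in a 22 mm dark holder with a yellow 24 mm cap on top, exactly over the point (cap top 166 mm up)
- stand: the probe's stand, fixed; origin on the table right under the probe tip. Blue foot 100 x 100 x 18 mm at x -15 to 85 mm, y 100 to 200 mm; column 28 mm thick, 218 mm tall at (35, 150) mm; a thin arm 142 to 158 mm up runs from the column to the probe
- carrier_grip (a point): middle of the blue upright grip block of the loose lens carrier, 45 mm above the table; block 36 mm along the carrier's x, 18 mm along y, top 62 mm above the table. The carrier is a black plate 150 (x) x 64 (y) x 10 mm, about 0.25 kg, lying free and flat on the table; this point is 55 mm to -x of the plate's centre
- carrier_mark (a point): centre of the white 12 mm dot on the amber lens of the carrier, 17 mm above the table; 100 mm to +x of the grip along the carrier's x axis. The lens is in an aluminium ring of 58 mm diameter.
- shutter (a joint): how far the shutter slide is pulled out of the white light house, m: 0 shut (spring), 0.065 the stop. The spring pulls it back in with 3 N when shut, plus 1 N for each 10 mm.
- shutter_handle (a point): grip point in the black upright handle plate (green top edge) of the shutter slide, 64 mm above the table; plate 16 mm thick along the pull, 40 mm wide, 26 to 84 mm above the table; axes as lamp. It stands on a steel bar 24 mm wide, bar top 32 mm above the table. Shut, its centre is 75 mm in front of the light house
- pointer_tip (a point): tip of the green pointer (5 mm wide strip) that sticks out to -y from the slide's bar and moves with it, 24 mm above the table, over the aluminium scale
- marker: red marker clipped to the scale (5 mm wide along x, top 26 mm above the table, no obstacle to the slide); origin at the middle of its width, at the end next to the pointer; axes as lamp. The pointer is at the mark when its tip has x = 0 in this frame; shut, it stands at +x. Fixed during a run
- lamp: white light house 110 x 120 x 76 mm, fixed; origin at the centre of its underside; the slide pulls out along its -x. In front, beside the slide, lies the scale: y from -85 to -47 mm, x from -175 to -55 mm, 18 mm high.
- screwdriver: screwdriver with orange handle, 160 mm long; a bystander, loose, origin in its underside; leave it alone
- cleaner: bottle, 56 mm diameter, 150 mm tall, blue cap; a bystander, loose, origin at the centre of its underside; leave it alone
- blank: green lens blank, disc 64 mm diameter, 13 mm thick; a bystander, loose, origin at the centre of its underside; leave it alone
- cup: white cup, 72 mm diameter, 85 mm tall; a bystander, loose, origin at the centre of its underside; leave it alone

How it is judged:
On the way, in this order (a step that is already met when the one before it is completed fails the run):
1. the white dot is under the probe tip, the carrier flat on the table and let go of (horizontal distance between carrier_mark and probe_tip below 0.006 m and height (world z) of carrier_mark below 0.021 m and angle between carrier_mark's own z axis and vertical below 0.06 rad and linear speed of carrier below 0.02 m/s and contact force between carrier and the arm below 0.3 N and contact force between carrier and the fingers below 0.3 N), for 0.3 s.
2. the shutter slide is pulled out with its pointer at the red marker (x of pointer_tip in the frame of marker between -0.005 and 0.005 m), for 0.5 s.
At the end, for the whole second after the job is handed in: Dot within 6 mm (horizontally) of the probe tip, carrier flat, at rest, untouched; pointer within 5 mm of the red marker's middle along the slide, slide still and held by the robot (over 2 N of contact) at the end and through the second after (all of step 1 and all of step 2 and velocity of joint shutter between -0.01 and 0.01 m/s and (contact force between shutter and the fingers above 2 N or contact force between shutter and the arm above 2 N)); the arm keeps its last pose, push and grip.
It fails at once if the carrier is lifted off the table (dot more than 15 mm above its resting height) (height (world z) of carrier_mark above 0.032 m).
It fails at once if a bystander is moved by more than 25 mm (distance of any of screwdriver, cleaner, blank, cup from where it was at the start of the episode above 0.025 m).
It also fails if it takes over 43 s, if anything falls off the work surface, if the arm or the gripper's body presses on something with over 40 N, if the wrist force passes 120 N, or if a joint passes its speed limit or range.

## Robot

A 6-joint arm with a two-finger parallel gripper is mounted at the origin on the work surface. World frame = base frame: x ahead of the robot, y to its left, z up, the work surface at z = 0. Lengths are in m, angles in rad, forces in N, time in s.
With the tool pointing down it reaches from about 0.25 to 0.725 m from the base axis. Payload 4 kg.
Tool frame: the origin (TCP) lies midway between the tips of the shut fingers; the grasp point (between the pads) lies 19 mm behind it; z points along the fingers, x is the direction in which the jaws open and shut, and the axes are right-handed (so a half turn about z gives the same grasp; the last joint's range is limited). The gripper opens to 85 mm and grips with 20 to 120 N. Pads are 22 mm wide; open, the fingers measure 114 mm over their backs; the gripper's body (76 mm by 85 mm) begins 54 mm behind the grasp point. The pads swing forward as they close: fully open they stand 13 mm farther back than shut.
Start: joints at [1.186, 0.241, 0.005, 1.335, 0, 1.571], TCP at [0.188, 0.463, 0.231] pointing down, gripper open.
Joint ranges: [-2.72, 2.72], [-1.05, 1.87], [-1.09, 1.28], [-1.99, 2.15], [-1.42, 1.44], [-3.14, 3.14]. Speed limits (rad/s): [2.79, 2.79, 3.14, 3.14, 3.14, 3.14].

## Interface

Orientations are given as a unit quaternion [x, y, z, w].
In Python, from workcell import bot, vision, ticket gives the robot as it stands.
- The arm moves only by the tool play_rows, never from a script. Its argument "deltas" is one flat list of numbers, 5 for each row, row after row: the opening, from 0 (shut) to 1 (fully open), then the shift along the tool's x, y, z in units of 60 mm (1.0 is 60 mm), then the turn about the tool's z in degrees. A call has 1 to 12 rows; each row shifts and turns the pose as measured when the row begins, along the tool's axes as they then stand; what a row does not reach is not made up. A row lasts 1/8 s, in which the tool goes at most 62.5 mm and 10.7 degrees, less where a joint would pass 70% of its speed; a pose out of reach is approached as far as the arm can. A call is refused whole if a number of a shift passes 1 or a number of a turn 10.7, either way. A call with a gripper value outside its range is refused whole. The fingers move at their own pace and stop on an object; the grip force is fixed at half the most. Time passes only in rows, so rows that do not move let the fingers close. It gives the time, the measured TCP pose, the force and the opening at its end, in the units of the state.
- bot.get_obs(): the state, without advancing time (a new reading comes with each control period).
- vision.camera(name): name is "scene" or "top"; returns a dict with "color" (480x640x3 uint8, blue, green, red), "intrinsics" (3x3 intrinsics, pixels), "rvec" (rotation vector, rad) and "tvec" (3), from world to camera coordinates, as OpenCV has them. Camera axes: x right, y down, z forward; pixel columns grow to the right and rows downward; lengths in m; the calibration is good to about 2 mm. A picture is of the moment at which its call begins. There is no depth.
- ticket.job_done(): hands the job in, once; it reports no verdict.
The state is a dict: "clock": time; "joint_pos": joint angles; "joint_vel": joint speeds; "tau": joint torques, N m; "eef_pos": TCP position; "tool_rot": TCP orientation; "ft_force": force on the tool from outside, world axes, zero at the start; "ft_torque": the same for the moment, N m; "grip_width": finger opening in m.
Only numpy, scipy, OpenCV 4.12 (cv2) and the standard library are available. Lean on these libraries where they do the work, as an engineer would, in place of code of your own. Each camera call takes 0.05 s, during which the arm holds its last target. There are 200 camera calls.

## Working session

There is one attempt and no reset: what is moved stays moved. The work goes in short steps, Python scripts to look and compute and a tool call to move; the robot and the scene stay as the last step left them, time stands still between calls to the robot, and variables do not carry over. Pictures are saved under pics/ and viewed, about 8 in all and at most 12, crops included, and the job is handed in when it is done.

Besides the shell and the picture viewer there is one more tool, called as name(argument=value, ...) on one line, values as JSON. play_rows: Moves the arm, as the interface text tells. Its arguments: {"type":"object","properties":{"deltas":{"type":"array"}},"required":["deltas"]}

```bash
mkdir -p pics; cat > h.py <<'E'
import numpy as np, cv2
from workcell import bot, vision, ticket
def cam(n):
    c=vision.camera(n); R=cv2.Rodrigues(np.array(c["rvec"],float))[0]
    return c["color"],np.array(c["intrinsics"],float),R,np.array(c["tvec"],float).ravel()
def ray(c,uv,z):
    _,K,R,t=c; o=-R.T@t; d=R.T@np.linalg.inv(K)@np.array([uv[0],uv[1],1.]); return o+d*(z-o[2])/d[2]
def proj(c,p):
    _,K,R,t=c; q=K@(R@np.array(p,float)+t); return q[:2]/q[2]
E
python3 - <<'E'
from h import *
for n in("top","scene"):
    c=cam(n); cv2.imwrite(f"pics/{n}0.png",c[0]); print(n,-c[2].T@c[3])
o=bot.get_obs();print(o["clock"],o["eef_pos"],o["tool_rot"],o["grip_width"])
E
```

```text
top [ 0.3776551  -0.02843783  1.04138849]
scene [ 1.05324201 -0.52965087  1.07988437]
0.1 [0.18746616 0.46290334 0.23051321] [ 8.29262571e-01  5.58858390e-01 -7.76082549e-04  5.34951692e-04] 0.08580927097355727
```

View pics/top0.png

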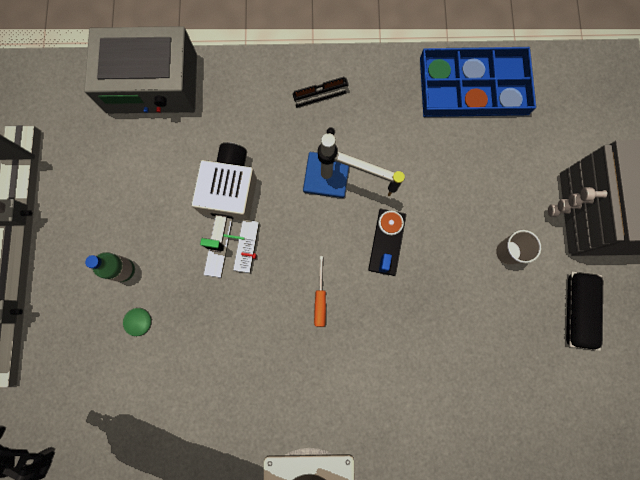

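View pics/scene0.png

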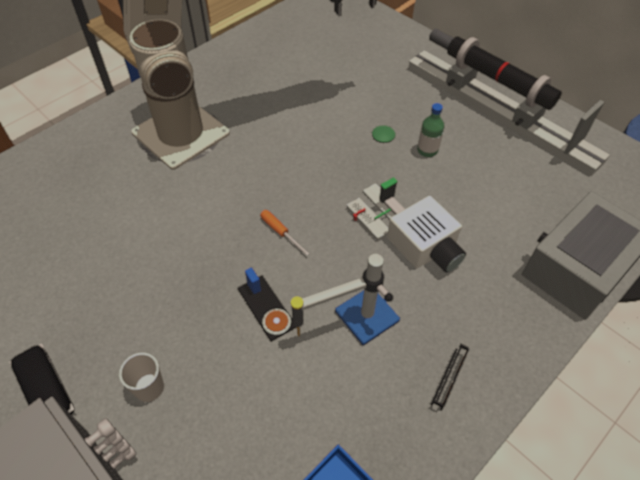

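The top view shows the carrier at about (388,242) with its dot at (391,222), the yellow cap at (398,177), the lamp at (224,187), the green handle edge at (211,242), the pointer at (235,237) and the red marker at (248,255). The scene view shows the same items, unobstructed. Next I'll measure them.

```bash
cat >> h.py <<'E'
def blobs(c,lo,hi,box,amin=6):
    x0,y0,x1,y1=box; h=cv2.cvtColor(c[0],cv2.COLOR_BGR2HSV)
    m=cv2.inRange(h,np.array(lo),np.array(hi)); k=np.zeros_like(m); k[y0:y1,x0:x1]=m[y0:y1,x0:x1]
    out=[]
    for q in cv2.findContours(k,cv2.RETR_EXTERNAL,cv2.CHAIN_APPROX_NONE)[0]:
        b=np.zeros_like(k); cv2.drawContours(b,[q],-1,255,-1); ys,xs=np.nonzero(b&k)
        if len(xs)>=amin: out.append((len(xs),np.array([xs.mean(),ys.mean()]),cv2.minAreaRect(q)))
    return sorted(out,key=lambda b:-b[0])
E
cat > meas.py <<'E'
from h import *
np.set_printoptions(precision=4,suppress=True)
T=cam("top");S=cam("scene")
def show(n,c,lo,hi,box,z):
    for a,uv,r in blobs(c,lo,hi,box)[:3]:
        print(n,a,uv,"xyz",ray(c,uv,z)[:2], "rect",[ray(c,p,z)[:2].round(4).tolist() for p in cv2.boxPoints(r)])
show("cap T",T,(22,120,120),(35,255,255),(380,160,420,200),.166)
show("cap S",S,(22,120,100),(35,255,255),(280,290,310,315),.166)
show("dot T",T,(0,0,150),(179,110,255),(380,212,402,232),.017)
show("dot S",S,(0,0,150),(179,110,255),(268,313,286,329),.017)
show("lens T",T,(0,120,90),(18,255,255),(375,205,408,240),.017)
show("lens S",S,(0,120,70),(18,255,255),(260,305,296,336),.017)
show("grip T",T,(100,120,60),(130,255,255),(365,245,410,280),.062)
show("grip S",S,(100,120,60),(130,255,255),(240,262,265,298),.062)
show("green T",T,(45,120,80),(80,255,255),(195,225,250,255),.084)
show("green(24) T",T,(45,120,80),(80,255,255),(195,225,250,255),.024)
show("green S",S,(45,120,60),(80,255,255),(360,170,400,225),.084)
show("green(24) S",S,(45,120,60),(80,255,255),(360,170,400,225),.024)
show("red T",T,(0,150,90),(6,255,255),(230,240,265,270),.026)
show("red S",S,(0,130,80),(6,255,255),(345,200,370,225),.026)
show("lampTop T",T,(0,0,190),(179,60,255),(185,155,262,220),.076)
show("plate T",T,(0,0,0),(179,255,40),(360,195,420,285),.010)
for n,c,b in(("T",T,(360,140,440,290)),("T2",T,(185,150,275,290)),("S",S,(340,160,470,270))):
    i=c[0][b[1]:b[3],b[0]:b[2]]; cv2.imwrite(f"pics/crop{n}.png",cv2.resize(i,None,fx=4,fy=4,interpolation=cv2.INTER_CUBIC))
E
python3 meas.py
python3 -c "
import cv2,numpy as np
a=cv2.imread('pics/cropT.png');b=cv2.imread('pics/cropT2.png')
h=max(a.shape[0],b.shape[0]);f=lambda i:cv2.copyMakeBorder(i,0,h-i.shape[0],0,0,0)
cv2.imwrite('pics/both.png',np.hstack([f(a),f(b)]))"
```

```text
cap T 104 [398.4808 176.2308] xyz [ 0.666  -0.1932] rect [[0.6772, -0.1826], [0.6768, -0.2048], [0.6558, -0.2038], [0.6562, -0.1817]]
cap S 115 [296.5391 302.4435] xyz [ 0.6659 -0.1945] rect [[0.6506, -0.194], [0.6647, -0.1796], [0.6811, -0.1953], [0.6672, -0.2096]]
dot T 62 [387.1613 218.4194] xyz [ 0.6135 -0.1902] rect [[0.6109, -0.1596], [0.6443, -0.2053], [0.6141, -0.2257], [0.581, -0.1801]]
dot T 22 [390.9091 221.9091] xyz [ 0.605  -0.1985] rect [[0.6096, -0.1943], [0.6095, -0.2036], [0.6, -0.2031], [0.6001, -0.1939]]
dot T 11 [399.9091 228.5455] xyz [ 0.589  -0.2186] rect [[0.5833, -0.2139], [0.5973, -0.2216], [0.5959, -0.2243], [0.5818, -0.2167]]
dot S 43 [276.1163 320.1163] xyz [ 0.6035 -0.1988] rect [[0.5936, -0.1986], [0.6023, -0.1897], [0.6126, -0.199], [0.6039, -0.2079]]
lens T 310 [390.8226 222.3   ] xyz [ 0.6041 -0.1983] rect [[0.6266, -0.1764], [0.6259, -0.2229], [0.5808, -0.2208], [0.5816, -0.1746]]
lens S 301 [276.2791 320.6379] xyz [ 0.6046 -0.1994] rect [[0.5729, -0.1997], [0.6036, -0.1682], [0.6358, -0.198], [0.6057, -0.2288]]
grip T 142 [386.0141 261.6197] xyz [ 
[... 1098 characters left out ...]
147], [0.5243, 0.1146], [0.5248, 0.1441]]
red S 36 [357.7778 213.3889] xyz [0.5343 0.1223] rect [[0.5285, 0.1082], [0.5229, 0.1434], [0.5373, 0.1422], [0.5428, 0.1072]]
lampTop T 1991 [220.881  187.6193] xyz [0.6758 0.1845] rect [[0.6362, 0.2484], [0.7428, 0.2356], [0.7212, 0.1167], [0.6154, 0.1317]]
lampTop T 34 [220.     217.7353] xyz [0.6074 0.185 ] rect [[0.6114, 0.1938], [0.6111, 0.1741], [0.6044, 0.174], [0.6047, 0.1937]]
plate T 974 [384.4949 249.3409] xyz [ 0.542 -0.182] rect [[0.4933, -0.1415], [0.6387, -0.1733], [0.6259, -0.2351], [0.4811, -0.2018]]
plate T 21 [402.7143 216.0476] xyz [ 0.6202 -0.2279] rect [[0.6276, -0.2196], [0.6322, -0.2272], [0.6128, -0.2379], [0.6083, -0.2303]]
```

View pics/both.png

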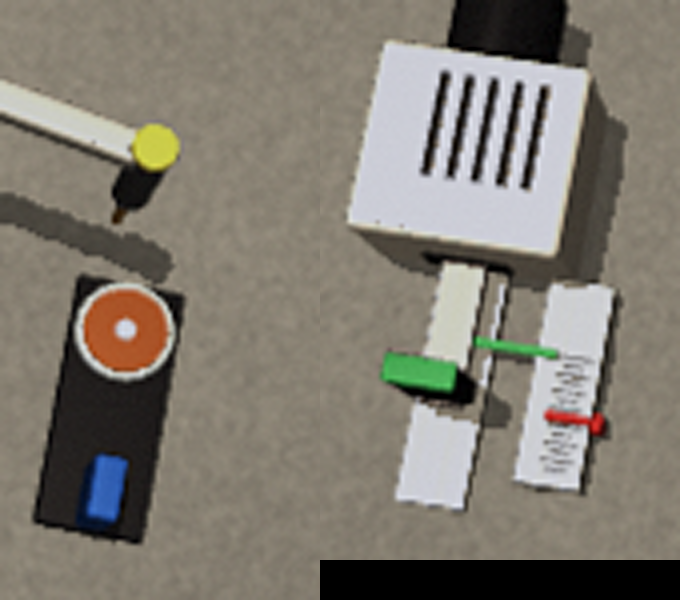

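The crops match the given sizes: the dot and grip are 100.4 mm apart, and both views agree on the cap within about 1 mm. The probe is at (0.666,-0.194), the dot at (0.604,-0.199) and the grip at (0.5065,-0.1765), with the carrier's x axis at -12.6°. I'll turn the tool to line up and move over the grip.

play_rows(deltas=[1, 0, 0, 0, -9.5, 1, -0.77, 0.62, 0, 0, 1, -0.77, 0.62, 0, 0, 1, -0.77, 0.62, 0, 0, 1, -0.77, 0.62, 0, 0, 1, -0.77, 0.62, 0, 0, 1, -0.77, 0.62, 0, 0, 1, -0.77, 0.62, 0, 0, 1, -0.77, 0.62, 0, 0, 1, -0.77, 0.62, 0, 0, 1, -0.77, 0.62, 0, 0, 1, -0.77, 0.62, 0, 0])

```text
clock: 1.7
eef_pos: [0.4894, -0.1334, 0.2308]
tool_rot: [0.775, 0.632, 0.002, 0.002]
ft_force: [0.8, 0.2, 0.5]
grip_width: 0.0854
```

```bash
cat >> h.py <<'E'
def go(target,heading=None):
    "print what remains to target (world xyz) in tool units; heading of tool x in deg"
    o=bot.get_obs(); from scipy.spatial.transform import Rotation as Ro
    R=Ro.from_quat(o["tool_rot"]).as_matrix(); hd=np.degrees(np.arctan2(R[1,0],R[0,0]))
    print("t",round(o["clock"],2),"p",np.round(o["eef_pos"],4),"hd",round(hd,2),"w",round(o["grip_width"],4),"F",np.round(o["ft_force"],1),"j",np.round(o["joint_pos"],2))
    print("tool units",np.round(R.T@(np.array(target)-o["eef_pos"])/.06,3),"turn",None if heading is None else round(hd-heading,2))
E
python3 -c "
from h import *
go((.5065,-.1765,.027),77.4)"
```

```text
t 1.7 p [ 0.4894 -0.1334  0.2308] hd 78.34 w 0.0854 F [0.8 0.2 0.5] j [-0.27  0.25  0.02  1.33  0.   -0.06]
tool units [-0.648  0.409  3.398] turn 0.94
```

play_rows(deltas=[0.7, -0.65, 0.41, 0, 0.9, 0.7, 0, 0, 0, 0, 0.7, 0, 0, 0.8, 0, 0.7, 0, 0, 0.8, 0, 0.7, 0, 0, 0.7, 0, 0.7, 0, 0, 0, 0])

```text
clock: 2.45
eef_pos: [0.5067, -0.1794, 0.0887]
tool_rot: [0.782, 0.624, 0.002, 0.001]
ft_force: [-0.6, 0.6, 0.6]
grip_width: 0.0598
```

```bash
python3 -c "
from h import *
go((.5065,-.1765,.027),77.4)"
```

```text
t 2.45 p [ 0.5067 -0.1794  0.0887] hd 77.18 w 0.0598 F [-0.6  0.6  0.6] j [-0.34  0.41 -0.14  1.01  0.   -0.12]
tool units [ 0.043 -0.018  1.029] turn -0.22
```

play_rows(deltas=[0.7, 0.04, 0, 0.5, 0, 0.7, 0, 0, 0.5, 0, 0.7, 0, 0, 0.05, 0, 0, 0, 0, 0, 0, 0, 0, 0, 0, 0, 0, 0, 0, 0, 0, 0, 0, 0, 0, 0, 0, 0, 0, 0, 0])

```text
clock: 3.45
eef_pos: [0.515, -0.1767, 0.0367]
tool_rot: [0.78, 0.625, 0.007, 0.008]
ft_force: [-0.2, 0.4, -1.5]
grip_width: 0.0171
```

```bash
python3 - <<'E'
from h import *
go((.568,-.172,.027),77.4)
T=cam("top");S=cam("scene")
for n,c,b in(("T",T,(380,205,404,240)),("S",S,(260,305,296,336))):
  for a,uv,r in blobs(c,(0,120,70),(18,255,255),b)[:2]: print(n,a,ray(c,uv,.017))
E
```

```text
t 3.45 p [ 0.515  -0.1767  0.0367] hd 77.38 w 0.0171 F [-0.2  0.4 -1.5] j [-0.33  0.47 -0.2   0.88  0.   -0.11]
tool units [0.27  0.842 0.179] turn -0.02
T 133 [ 0.60852619 -0.1856767   0.017     ]
S 300 [ 0.60474275 -0.19857609  0.017     ]
```

The grip is held (17 mm opening). I'll slide in small steps.

play_rows(deltas=[0, 0.06, 0.2, 0, 0, 0, 0.06, 0.2, 0, 0, 0, 0.06, 0.2, 0, 0, 0, 0.06, 0.2, 0, 0, 0, 0, 0, 0, 0, 0, 0, 0, 0, 0])

```text
clock: 4.3
eef_pos: [0.5695, -0.1725, 0.0365]
tool_rot: [0.78, 0.625, 0.007, 0.007]
ft_force: [0.1, 0.3, -2.0]
grip_width: 0.0167
```

```bash
cat > dot.py <<'E'
from h import *
go((.515+.0613,-.1767+.0045,.0367),77.4)
S=cam("scene"); 
for a,uv,r in blobs(S,(0,120,70),(18,255,255),(255,300,320,370))[:3]: print(a,uv,ray(S,uv,.017))
for a,uv,r in blobs(S,(0,0,150),(179,110,255),(255,300,320,370))[:4]: print("w",a,uv,ray(S,uv,.017))
cv2.imwrite("pics/s1.png",cv2.resize(S[0][230:370,210:370],None,fx=4,fy=4,interpolation=2))
T=cam("top")
for a,uv,r in blobs(T,(0,120,70),(18,255,255),(380,175,410,240))[:3]: print("T",a,uv,ray(T,uv,.017))
E
python3 dot.py
```

```text
t 4.3 p [ 0.5695 -0.1725  0.0365] hd 77.43 w 0.0167 F [ 0.1  0.3 -2. ] j [-0.3   0.56 -0.05  0.94  0.   -0.08]
tool units [ 0.029  0.109 -0.001] turn 0.03
340 [296.20294118 336.27647059] [ 0.65922623 -0.19418103  0.017     ]
w 83 [299.84337349 344.89156627] [ 0.67816622 -0.20196816  0.017     ]
w 67 [308.82089552 301.7761194 ] [ 0.6197687  -0.12019621  0.017     ]
w 29 [286.89655172 329.86206897] [ 0.63543379 -0.19796332  0.017     ]
w 22 [295.40909091 336.        ] [ 0.65764944 -0.19491523  0.017     ]
T 32 [380.96875 196.5625 ] [ 0.66614623 -0.17791284  0.017     ]
```

View pics/s1.png

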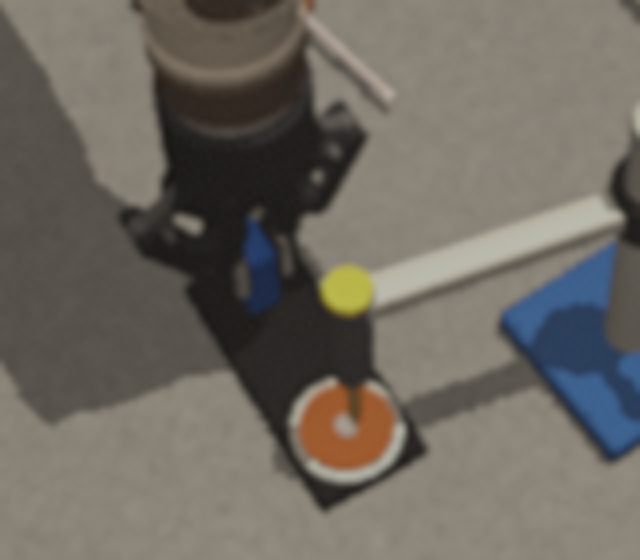

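The dot is still about 7 mm short of the probe along the carrier's x, in the crop at (345,425). I'll finish the slide, open the fingers and rise.

play_rows(deltas=[0, 0.03, 0.12, 0, 0, 0, 0, 0, 0, 0, 0, 0, 0, 0, 0])

```text
clock: 4.78
eef_pos: [0.5767, -0.1726, 0.037]
tool_rot: [0.78, 0.625, 0.007, 0.007]
ft_force: [-0.3, -0.1, -1.3]
grip_width: 0.0168
```

```bash
cat > dot2.py <<'E'
from h import *
go((.515+.0613,-.1767+.0045,.0367),77.4)
for n,b,capb in(("scene",(260,305,330,370),(280,285,315,318)),("top",(378,175,412,225),(380,160,420,200))):
    c=cam(n)
    B=blobs(c,(0,120,60),(18,255,255),b,3)
    h=cv2.cvtColor(c[0],cv2.COLOR_BGR2HSV); m=np.zeros(h.shape[:2],np.uint8); x0,y0,x1,y1=b
    m[y0:y1,x0:x1]=cv2.inRange(h,np.array((0,120,60)),np.array((18,255,255)))[y0:y1,x0:x1]
    pts=cv2.convexHull(cv2.findNonZero(m))[:,0].astype(float)
    # circle fit on plane z=.017 (lens rim) by hull points
    P=np.array([ray(c,p,.015)[:2] for p in pts]); (cx,cy),r=cv2.minEnclosingCircle(P.astype(np.float32)*1000)
    cap=blobs(c,(22,120,100),(35,255,255),capb)
    print(n,"lens",m.sum()//255,"circ mm",cx,cy,r,"cap",ray(c,cap[0][1],.166)[:2] if cap else None)
E
python3 dot2.py
```

```text
t 4.78 p [ 0.5767 -0.1726  0.037 ] hd 77.38 w 0.0168 F [-0.3 -0.1 -1.3] j [-0.29  0.57 -0.03  0.95  0.   -0.07]
tool units [ 0.004 -0.009  0.005] turn -0.02
scene lens 342 circ mm 664.8712768554688 -192.79872131347656 23.948017120361328 cap [ 0.66533589 -0.195028  ]
top lens 45 circ mm 671.7742309570312 -177.3153076171875 16.27017593383789 cap None
```

Scene view puts the dot within about 2 mm. Release and rise.

play_rows(deltas=[0.7, 0, 0, 0, 0, 0.7, 0, 0, 0, 0, 0.7, 0, 0, 0, 0, 0.7, 0, 0, 0, 0, 0.7, 0, 0, -0.5, 0, 0.7, 0, 0, -0.9, 0, 0.7, 0, 0, -0.9, 0, 0.7, 0, 0, -0.9, 0, 0.7, 0, 0, -0.5, 0, 1, 0, -0.9, 0, 0, 1, 0, -0.9, 0, 0])

```text
clock: 6.25
eef_pos: [0.4689, -0.149, 0.2636]
tool_rot: [0.78, 0.625, 0.008, 0.009]
ft_force: [-0.6, 0.6, 0.6]
grip_width: 0.0855
```

```bash
python3 dot2.py; python3 - <<'E'
from h import *
T=cam("top"); cv2.imwrite("pics/t2.png",cv2.resize(T[0][130:290,185:435],None,fx=3.2,fy=3.2,interpolation=2))
E
```

```text
t 6.25 p [ 0.4689 -0.149   0.2636] hd 77.42 w 0.0855 F [-0.6  0.6  0.6] j [-0.31  0.19  0.03  1.38  0.   -0.09]
tool units [0.009 1.738 3.826] turn 0.02
scene lens 338 circ mm 664.8211059570312 -193.38731384277344 23.82174301147461 cap [ 0.66555086 -0.19516465]
top lens 267 circ mm 663.937744140625 -209.76483154296875 39.89207077026367 cap [ 0.66562786 -0.19292579]
```

View pics/t2.png

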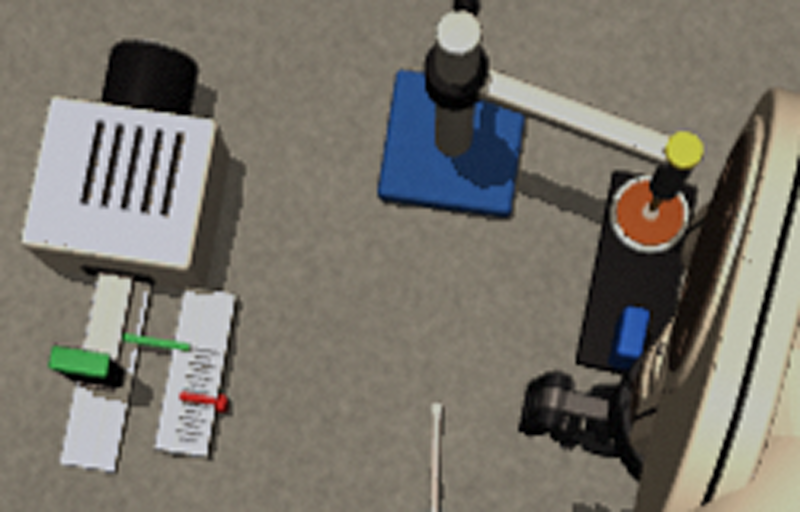

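The dot is under the probe in this view, at crop (650,212). Next I'll turn the tool for the shutter.

play_rows(deltas=[1, 0, 0, 0, -10.3, 1, 0, 0, 0, -10.3, 1, 0, 0, 0, -10.3, 1, 0, 0, 0, -10.3, 1, 0, 0, 0, -10.3, 1, 0, 0, 0, -10.3, 1, 0, 0, 0, -10.3, 1, 0, 0, 0, -10.3, 1, 0, 0, 0, -10.3, 0.7, 0, 0, 0, 0])

```text
clock: 7.65
eef_pos: [0.4801, -0.1519, 0.2665]
tool_rot: [0.06, 0.998, -0.003, 0.018]
ft_force: [0.2, 0.4, -0.0]
grip_width: 0.0695
```

```bash
python3 -c "
from h import *
go((.551,.205,.2),169.7)"
```

```text
t 7.65 p [ 0.4801 -0.1519  0.2665] hd 173.12 w 0.0695 F [ 0.2  0.4 -0. ] j [-0.31  0.21  0.05  1.38  0.   -1.76]
tool units [-0.419  6.051  1.105] turn 3.42
```

play_rows(deltas=[0.7, 0, 0, 0, 3.4, 0.7, -0.06, 0.86, 0, 0, 0.7, -0.06, 0.86, 0, 0, 0.7, -0.06, 0.86, 0, 0, 0.7, -0.06, 0.86, 0, 0, 0.7, -0.06, 0.86, 0, 0, 0.7, -0.06, 0.86, 0, 0, 0.7, -0.06, 0.86, 0, 0, 0.7, 0, 0, 0, 0])

```text
clock: 8.78
eef_pos: [0.5868, 0.2077, 0.267]
tool_rot: [0.108, 0.994, -0.002, 0.023]
ft_force: [0.7, -0.6, -0.9]
grip_width: 0.0598
```

```bash
python3 - <<'E'
from h import *
go((.551,.205,.2),169.7)
c=cam("top"); 
for lo,hi,n,z in(((0,0,150),(179,110,255),"dot",.017),((0,120,60),(18,255,255),"lens",.017)):
  for a,uv,r in blobs(c,lo,hi,(374,180,412,212))[:4]: print(n,a,uv,ray(c,uv,z)[:2])
print(proj(c,(.666,-.194,.026)),proj(c,(.666,-.194,.017)))
cv2.imwrite("pics/t3.png",cv2.resize(c[0][130:290,185:435],None,fx=3.2,fy=3.2,interpolation=2))
E
python3 dot2.py|grep -v tool
```

```text
t 8.78 p [0.5868 0.2077 0.267 ] hd 167.58 w 0.0598 F [ 0.7 -0.6 -0.9] j [ 0.35  0.45  0.4   1.48 -0.02 -1.  ]
tool units [ 0.623 -0.175  1.088] turn -2.12
dot 155 [406.12903226 191.73548387] [ 0.67688287 -0.23738299]
dot 36 [383.44444444 204.58333333] [ 0.64669923 -0.18291543]
dot 29 [382.51724138 187.13793103] [ 0.68898403 -0.18246698]
dot 20 [380.2  181.85] [ 0.70199672 -0.17753546]
lens 267 [387.17602996 197.19101124] [ 0.664387   -0.19237798]
[388.4190491  195.44919042] [387.83931962 196.51388463]
t 8.82 p [0.5865 0.2059 0.2672] hd 167.5 w 0.0595 F [-0.9  0.4 -0.1] j [ 0.35  0.45  0.4   1.48 -0.02 -1.  ]
scene lens 338 circ mm 664.8211059570312 -193.38731384277344 23.82174301147461 cap [ 0.66551643 -0.19498103]
top lens 268 circ mm 666.8134765625 -193.89501953125 24.285444259643555 cap [ 0.6652912  -0.19297233]
```

Both views put the dot within about 2 mm of the probe. Next I'll align over the handle and descend.

play_rows(deltas=[0.7, 0.3, -0.1, 0, -2.1, 0.7, 0.3, -0.07, 0.3, 0, 0.7, 0, 0, 0.8, 0, 0.7, 0, 0, 0, 0])

```text
clock: 9.43
eef_pos: [0.5514, 0.1934, 0.2017]
tool_rot: [0.098, 0.995, -0.003, 0.025]
ft_force: [-1.6, -0.2, 0.3]
grip_width: 0.0599
```

```bash
python3 -c "
from h import *
go((.551,.205,.046),169.7)"
```

```text
t 9.43 p [0.5514 0.1934 0.2017] hd 168.77 w 0.0599 F [-1.6 -0.2  0.3] j [ 0.35  0.39  0.13  1.27 -0.03 -1.02]
tool units [0.172 0.189 2.589] turn -0.93
```

play_rows(deltas=[0.7, 0.06, 0.19, 0.7, -0.9, 0.7, 0.05, 0, 0.7, 0, 0.7, 0.03, 0, 0.3, 0, 0.7, 0, 0, 0, 0])

```text
clock: 9.93
eef_pos: [0.558, 0.2034, 0.108]
tool_rot: [0.095, 0.995, 0.001, 0.032]
ft_force: [-0.2, 0.3, 1.0]
grip_width: 0.0597
```

```bash
python3 - <<'E'
from h import *
go((.551,.205,.046),169.7)
c=cam("scene"); cv2.imwrite("pics/s4.png",cv2.resize(c[0][120:270,310:470],None,fx=4,fy=4,interpolation=2))
E
```

```text
t 9.93 p [0.558  0.2034 0.108 ] hd 169.12 w 0.0597 F [-0.2  0.3  1. ] j [ 0.36  0.46 -0.01  1.04 -0.03 -1.02]
tool units [ 0.184 -0.003  1.024] turn -0.58
```

View pics/s4.png

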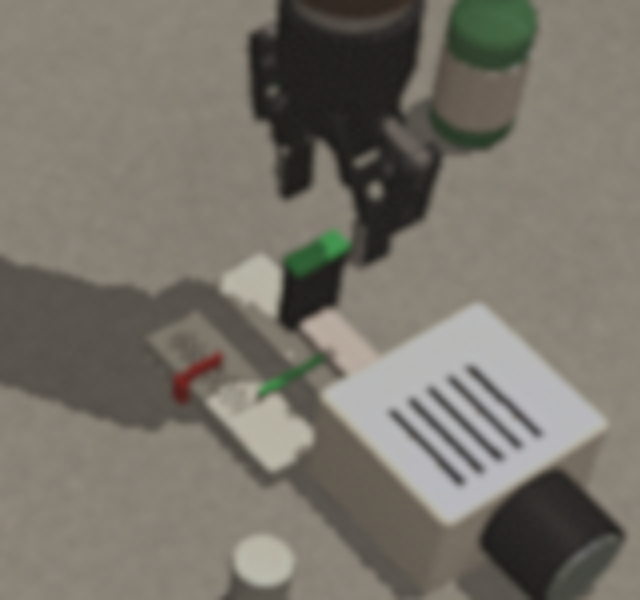

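The fingers straddle the green-topped handle, at crop (315,255). I'll descend and close.

play_rows(deltas=[0.7, 0.1, 0, 0.5, -0.5, 0.7, 0.08, 0, 0.5, 0, 0.7, 0, 0, 0.03, 0, 0, 0, 0, 0, 0, 0, 0, 0, 0, 0, 0, 0, 0, 0, 0, 0, 0, 0, 0, 0, 0, 0, 0, 0, 0])

```text
clock: 10.98
eef_pos: [0.5506, 0.2089, 0.0582]
tool_rot: [0.09, 0.995, 0.007, 0.031]
ft_force: [3.4, 0.1, -8.0]
grip_width: 0.0152
```

```bash
cat > sh.py <<'E'
from h import *
go((.551,.205,.046),169.7)
ux=np.array([.984,-.179])
for n,gb,rb in(("top",(215,228,250,285),(225,235,275,280)),("scene",(345,190,395,230),(335,190,372,235))):
    c=cam(n)
    for a,uv,r in blobs(c,(45,110,60),(80,255,255),gb)[:2]: p=ray(c,uv,.024)[:2]; print(n,"ptr",a,uv,p,"s",p@ux, r[1])
    for a,uv,r in blobs(c,(0,130,70),(6,255,255),rb)[:2]: p=ray(c,uv,.026)[:2]; print(n,"red",a,uv,p,"s",p@ux, r[1])
    b=(195,215,275,290) if n=="top" else (330,160,410,235)
    i=cv2.resize(c[0][b[1]:b[3],b[0]:b[2]],(400,375),interpolation=2); o=i if n=="top" else np.hstack([o,i])
import sys; cv2.imwrite(sys.argv[1],o)
E
python3 sh.py pics/p5.png
```

```text
t 10.97 p [0.5506 0.2089 0.0582] hd 169.64 w 0.0152 F [ 3.4  0.1 -8. ] j [ 0.37  0.5  -0.1   0.92 -0.01 -1.02]
tool units [-0.006 -0.067  0.202] turn -0.06
top ptr 36 [233.08333333 236.58333333] [0.57497189 0.16553063] s 0.5361423555395491 (20.385475158691406, 1.972787857055664)
top ptr 26 [216.34615385 243.26923077] [0.56003548 0.20351995] s 0.5146448402956894 (7.0, 3.0)
top red 42 [248.57142857 254.35714286] [0.53292038 0.12928408] s 0.50125180298008 (14.117733001708984, 4.152274131774902)
scene ptr 14 [380.35714286 214.42857143] [0.57245859 0.15898647] s 0.5348406752984645 (1.6641007661819458, 7.488452911376953)
scene red 41 [357.85365854 213.58536585] [0.53487303 0.12196243] s 0.504483783108566 (4.816637992858887, 14.117732048034668)
```

The handle is gripped (15 mm opening). I'll pull about 30 mm first, then look.

play_rows(deltas=[0, 0.15, 0, 0, 0, 0, 0.15, 0, 0, 0, 0, 0.15, 0, 0, 0, 0, 0.1, 0, 0, 0, 0, 0, 0, 0, 0, 0, 0, 0, 0, 0])

```text
clock: 11.82
eef_pos: [0.5208, 0.2141, 0.0582]
tool_rot: [0.091, 0.995, 0.007, 0.036]
ft_force: [5.7, -1.2, -7.7]
grip_width: 0.015
```

```bash
python3 sh.py pics/p6.png
```

```text
t 11.82 p [0.5208 0.2141 0.0582] hd 169.5 w 0.015 F [ 5.7 -1.2 -7.7] j [ 0.4   0.45 -0.18  0.87 -0.02 -0.99]
tool units [-0.507 -0.062  0.238] turn -0.2
top ptr 35 [230.74285714 249.51428571] [0.54504469 0.1703591 ] s 0.5058296960570632 (20.223257064819336, 1.8384777307510376)
top ptr 6 [215.  257.5] [0.52723715 0.20581316] s 0.4819607958213171 (5.0, 0.0)
top red 44 [249.         254.68181818] [0.53215937 0.12830291] s 0.5006786036953392 (14.28382396697998, 5.065774917602539)
scene ptr 11 [372.18181818 206.18181818] [0.54241402 0.16371584] s 0.5044302565378425 (1.3416407108306885, 6.708203315734863)
scene red 40 [357.525 213.725] [0.53461848 0.12110948] s 0.5043859864317777 (5.564047336578369, 14.117732048034668)
```

View pics/p6.png

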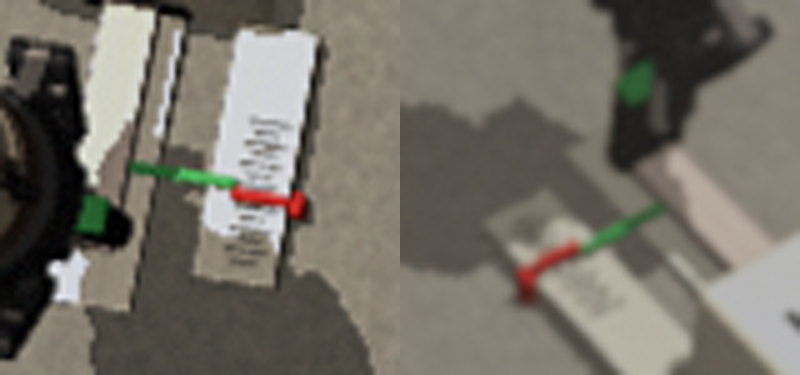

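Both views show the pointer almost level with the marker, perhaps 1–4 mm short. The marker's outer knob biases its centroid, so I'll re-measure using only the strip.

```bash
cat > fin.py <<'E'
from h import *
go((.551,.205,.046),169.7)
ux=np.array([.984,-.179]); uy=np.array([.179,.984])
for n,gb,rb in(("top",(222,230,250,285),(235,235,275,280)),("scene",(356,190,395,230),(335,190,372,235))):
    c=cam(n)
    h=cv2.cvtColor(c[0],cv2.COLOR_BGR2HSV)
    for nm,lo,hi,b,z in(("ptr",(45,90,50),(80,255,255),gb,.024),("red",(0,110,60),(8,255,255),rb,.026)):
        m=np.zeros(h.shape[:2],np.uint8);x0,y0,x1,y1=b;m[y0:y1,x0:x1]=cv2.inRange(h,np.array(lo),np.array(hi))[y0:y1,x0:x1]
        P=np.array([ray(c,p,z)[:2] for p in cv2.findNonZero(m)[:,0].astype(float)]); s=P@ux*1000; y=P@uy*1000
        print(n,nm,[(int(k),int(((y>=k)&(y<k+5)).sum()),round(float(s[(y>=k)&(y<k+5)].mean()),1)) for k in range(int(y.min()),int(y.max())+1,5) if ((y>=k)&(y<k+5)).any()])
E
python3 fin.py
```

```text
t 11.93 p [0.5208 0.2141 0.0582] hd 169.5 w 0.0149 F [ 5.5 -1.9 -7.5] j [ 0.4   0.45 -0.18  0.87 -0.02 -0.99]
tool units [-0.507 -0.062  0.238] turn -0.2
top ptr [(241, 6, 505.5), (246, 5, 506.4), (251, 5, 506.0), (256, 6, 505.8), (261, 4, 506.1), (266, 6, 506.5), (271, 7, 505.4), (276, 5, 505.8), (281, 5, 505.4)]
top red [(207, 14, 500.4), (212, 8, 500.3), (217, 5, 501.6), (222, 6, 501.7), (227, 6, 500.9), (232, 6, 500.2), (237, 6, 500.6)]
scene ptr [(244, 2, 505.1), (249, 3, 503.9), (254, 6, 504.3), (259, 5, 503.9), (264, 4, 505.6), (269, 1, 504.2), (274, 1, 504.5), (279, 1, 504.7)]
scene red [(198, 8, 511.2), (203, 11, 505.4), (208, 6, 502.4), (213, 5, 502.0), (218, 6, 501.6), (223, 5, 500.9), (228, 5, 502.6), (233, 3, 501.9)]
```

The remaining distance is 4.9 mm by the top view and 2.6 mm by the scene view. I'll pull another 3.8 mm or so.

play_rows(deltas=[0, 0.07, 0, 0, 0, 0, 0, 0, 0, 0, 0, 0, 0, 0, 0, 0, 0, 0, 0, 0])

```text
clock: 12.52
eef_pos: [0.5182, 0.2145, 0.0582]
tool_rot: [0.091, 0.995, 0.007, 0.039]
ft_force: [6.5, -1.3, -7.9]
grip_width: 0.0152
```

```bash
python3 fin.py
```

```text
t 12.53 p [0.5182 0.2145 0.0582] hd 169.46 w 0.0152 F [ 6.5 -1.3 -7.9] j [ 0.41  0.44 -0.19  0.86 -0.03 -0.98]
tool units [-0.55  -0.061  0.244] turn -0.24
top ptr [(242, 4, 502.3), (247, 5, 503.2), (252, 6, 503.4), (257, 7, 503.3), (262, 6, 503.3), (267, 5, 503.4), (272, 6, 503.2), (277, 4, 503.5), (282, 4, 502.8)]
top red [(207, 14, 500.4), (212, 8, 500.3), (217, 5, 501.6), (222, 6, 501.7), (227, 6, 500.9), (232, 6, 500.2), (237, 4, 501.2)]
scene ptr [(244, 3, 502.0), (249, 3, 501.8), (254, 6, 501.8), (259, 5, 501.4), (264, 3, 501.2), (269, 2, 501.1), (274, 1, 502.0), (279, 1, 502.3)]
scene red [(198, 8, 511.2), (203, 11, 505.4), (208, 6, 502.4), (213, 5, 502.0), (218, 6, 501.6), (223, 5, 500.9), (228, 5, 502.6), (233, 3, 501.9)]
```

play_rows(deltas=[0, 0.035, 0, 0, 0, 0, 0, 0, 0, 0, 0, 0, 0, 0, 0, 0, 0, 0, 0, 0, 0, 0, 0, 0, 0, 0, 0, 0, 0, 0, 0, 0, 0, 0, 0, 0, 0, 0, 0, 0])

```text
clock: 13.62
eef_pos: [0.518, 0.2146, 0.0582]
tool_rot: [0.092, 0.995, 0.007, 0.042]
ft_force: [6.7, -1.8, -6.4]
grip_width: 0.0154
```

```bash
python3 fin.py; python3 dot2.py | grep -v tool
```

```text
t 13.62 p [0.518  0.2146 0.0582] hd 169.42 w 0.0154 F [ 6.7 -1.8 -6.4] j [ 0.41  0.44 -0.2   0.85 -0.03 -0.98]
tool units [-0.552 -0.061  0.248] turn -0.28
top ptr [(242, 4, 502.3), (247, 4, 502.7), (252, 5, 502.8), (257, 7, 503.3), (262, 6, 503.3), (267, 4, 502.8), (272, 6, 503.2), (277, 4, 503.5), (282, 4, 502.8)]
top red [(207, 14, 500.4), (212, 8, 500.3), (217, 5, 501.6), (222, 6, 501.7), (227, 6, 500.9), (232, 6, 500.2), (237, 5, 500.5)]
scene ptr [(244, 3, 502.0), (249, 3, 501.8), (254, 5, 501.2), (259, 6, 500.8), (264, 3, 501.2), (269, 2, 501.1), (274, 1, 502.0)]
scene red [(198, 8, 511.2), (203, 11, 505.4), (208, 6, 502.4), (213, 5, 502.0), (218, 6, 501.6), (223, 4, 501.8), (228, 5, 502.6), (233, 3, 501.9)]
t 13.72 p [0.5179 0.2146 0.0582] hd 169.42 w 0.015 F [ 7.  -1.5 -7.3] j [ 0.41  0.44 -0.2   0.85 -0.03 -0.98]
scene lens 339 circ mm 664.8211059570312 -193.38731384277344 23.82174301147461 cap [ 0.66551643 -0.19498103]
top lens 267 circ mm 666.8134765625 -193.89501953125 24.285444259643555 cap [ 0.66539709 -0.19300673]
```

Both views agree within 2 mm, and the slide is held steady. I'm handing in now.

```bash
python3 -c "
from h import *
print(ticket.job_done()); go((.518,.2146,.058))"
```

```text
the job is handed in; nothing more can be done
None
the job is handed in; nothing more can be done
```

I slid the lens carrier along the table by its grip until the dot was under the probe, then let go and backed off. I then pulled the shutter out about 33 mm to the red marker and handed the job in at about 13.7 s, still gripping the handle. No verdict was reported.

**Dot:** the last check put the lens centre within about 2 mm of the probe in both views, against a limit of 6 mm. This was done with circle fits, since the probe partly hides the dot. It read the same before and after the pull.

**Pointer:** the two cameras disagreed slightly. The top view showed it about 2 mm short of the marker and the scene view about 0.5 mm past it, against a limit of 5 mm. The slide was steady, with about 7 N on the wrist along the pull.

**Less certain:**
- The tool drifted to about 5° of tilt.
- The grip on the handle was about 12 mm higher than planned, but it held.
- I didn't measure the bystanders again at the end. The arm was kept clear of them on every move.

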